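# Take the upper burr out of the coffee grinder

## Task

Take the upper burr out of the coffee grinder for cleaning: push the release button beside it fully down (it stays down), turn the burr anticlockwise by its handle, roughly a quarter turn, just until you feel it come up against its stop, then lift it straight out. Do not force it: the collar round the burr must keep its grind setting. Set the burr down gently, handle up, flat on the floor of the metal tray and let go, and leave the things standing around where they are.

Things in the scene. Friction and masses are not known exactly. Their poses are not given: they have to be found in the camera images.
- grinder: Coffee grinder, fixed: aluminium block with a black flat top (deck) 140 mm above the table, 150 mm deep (x), 130 mm wide (y). Origin at table level under the upright axis of the burr's mount, 87 mm from the block's -x side and 63 mm from its +x side. x points from the release button to the mount, y left, z up. It stands on the table, its dial on the -x side.
- mount_axis (a point): The mount's axis at deck height (140 mm); axes as the grinder. The mount is a round well 82 mm wide, 14 mm deep, with a steel ring of three overhanging flanges and three gaps, in which the burr is locked. Contact force between burr and mount must stay below 45 N.
- button_top (a point): Centre of the top of the round grey release button, 22 mm across, 62 mm from the mount axis towards -x. Its top stands 11 mm above the deck at first. Pushed straight down it moves 9 mm against 5 to 7 N to a hard bottom, 2 mm above the deck, and stays down. The burr is unlocked from 7 mm on. It bears no more than 35 N.
- release_button (a joint): How far the release button is down, m: 0 up, 0.009 fully down.
- burr: Upper burr, loose, about 0.25 kg; origin at the centre of its flat underside, z up. Steel disc 60 mm across, 10 mm thick, with three lugs reaching out to 38 mm from its axis under the mount's flanges; handle bar on top, 48 mm tall in all. In the mount its disc is flush with the deck, its underside 130 mm above the table; locked, its x lies along the grinder's x (within 0.02 rad).
- burr_center (a point): The burr's centre, on its axis 24 mm above the underside; axes as the burr. A spring below presses it up against the flanges, so turning drags (0.1 to 0.3 N m). Pressed down it yields only 4 mm; sideways it has 2 mm of play. It lifts out only within 0.06 rad of the end stop of its turn; elsewhere the flanges hold it.
- burr_handle (a point): Middle of the burr's grey upright handle bar, on its axis 31 mm above the underside. The bar is 56 mm long (x), 12 mm thick (y), from the disc's top to 38 mm above it. With the button down it turns anticlockwise seen from above to a hard stop, after 1.05 to 1.48 rad: this differs each time, must be felt, and is told by no pose.
- collar (a joint): Turn of the grind-setting collar, the dark ring 92 mm across round the mount which carries the flanges and the stop, rad; 0 at the start, grows anticlockwise. Friction holds it, so the burr runs against a firm stop at first, but more than about 0.65 N m on the burr drags the collar round and spoils the grind setting: it must not turn by more than 0.02 rad. 0.45 N m tells the stop.
- tray_floor (a point): Centre of the inner floor of the fixed grey metal tray, 6 mm above the table. Tray 270 mm long (x), 125 mm wide (y) outside, rim 5 mm thick, standing 8 mm above this floor. z up.
- tray: The tray (fixed). Origin under its centre at table level; axes as point tray_floor.
- brush: Bystander: small wooden pot brush, 55 mm wide, 85 mm tall, origin under its centre.
- green_mug: Bystander: green and white mug, 101 mm tall, origin under its centre.
- cup: Bystander: plain steel cup, 76 mm wide, 102 mm tall, origin under its centre.
- jam: Bystander: jam jar with a green lid, 73 mm wide, 84 mm tall, origin under its centre.
- spoon: Bystander: wooden spoon lying on the table, 297 mm long, origin under its centre.

How it is judged:
By the outcome, as a careful person would: the job done as asked, in the order asked, and still so for the second after the job is handed in, with the robot touching nothing.
It also fails if it takes over 72 s, if anything falls off the work surface, if the arm or the gripper's body presses on something with over 40 N, if the wrist force passes 120 N, or if a joint passes its speed limit or range.

## Robot

A 6-joint arm with a two-finger parallel gripper is mounted at the origin on a cart in front of the work surface, level with it; the furniture and walls round the work are solid. World frame = base frame: x ahead of the robot, y to its left, z up, the work surface at z = 0. Lengths are in m, angles in rad, forces in N, time in s.
With the tool pointing down it reaches from about 0.35 to 0.725 m from the base axis. Payload 4.3 kg.
Tool frame: the origin (TCP) lies midway between the tips of the shut fingers; the grasp point (between the pads) lies grip_point_offset behind it (grip_point_offset is the distance from the TCP to the grasp point, in m); z points along the fingers, y is the line along which they close (so a half turn about z gives the same grasp; the last joint's range is limited). The gripper opens to 85 mm and grips with 20 to 120 N. Pads are 22 mm wide; open, the fingers measure 114 mm over their backs; the gripper's body (76 mm by 85 mm) begins 54 mm behind the grasp point. The pads swing forward as they close: fully open they stand 13 mm farther back than shut.
Start: joints at [1.055, 0.377, 0.081, 1.274, 0, 1.46], TCP at [0.227, 0.528, 0.231] pointing down, gripper open.
Joint ranges: [-2.72, 2.72], [-0.84, 1.66], [-1.02, 1.22], [-1.77, 2.12], [-1.37, 1.28], [-3.14, 3.14]. Speed limits (rad/s): [2.57, 2.57, 3.14, 3.14, 3.14, 3.14].

## Interface

Orientations are given as a unit quaternion [x, y, z, w].
In Python, from cell import sense, capture, get_calibration, finish_job, grip_point_offset gives the robot as it stands. The module is installed in compiled form; this text tells all that it offers.
- The arm moves only by the tool servo_tool, never from a script. Its argument "increments" is a list of rows, each a list of 3 entries, a list of its own where there are three numbers: the opening, from 0 (shut) to 1 (fully open), then the shift along the tool's x, y, z in units of 0.1 m (1.0 is 0.1 m), then the turn about the tool's z in units of pi rad (1.0 is pi rad). In form: [[claw, [x, y, z], spin], ...]. A call has 1 to 20 rows; each row shifts and turns the commanded pose from where the row before left it, along the tool's axes as they then stand; what a row does not reach is not made up. A row lasts 1/10 s, in which the tool goes at most 50 mm and 8.59 degrees, less where a joint would pass 70% of its speed; a pose out of reach is approached as far as the arm can. A call with a number of a shift or a turn outside -1 to 1 is refused whole. A call with a gripper value outside its range is refused whole. The fingers move at their own pace and stop on an object; "squeeze" is the grip in N (left out, the last holds). Time passes only in rows, so rows that do not move let the fingers close. It gives the time, the measured TCP pose, the force, the opening and the grip force at its end, in the units of the state.
- sense(): the state, without advancing time (a new reading comes with each control period).
- capture(name): name is "side" or "top" or "wrist"; returns (picture, depth): 480x640x3 uint8, blue, green, red; 480x640 float32, m along the optical axis (not along the pixel's ray), 0 where there is no reading.
- get_calibration(name): a dict with "K" (3x3 intrinsics, pixels), "dist" ([k1, k2, p1, p2, k3] as OpenCV has them; the pictures are not rectified), "pose" (4x4, takes a point from camera to world coordinates). Camera axes: x right, y down, z forward; pixel columns grow to the right and rows downward; lengths in m; the calibration is good to about 2 mm. A picture is of the moment at which its call begins: read the wrist's pose just before it. get_calibration takes no time and is no camera call; for the wrist camera it gives the pose at the moment of the call.
- finish_job(): hands the job in; it is judged then, once.
The state is a dict: "clock": time; "qpos": joint angles; "qvel": joint speeds; "joint_efforts": joint torques, N m; "position": TCP position; "ee_rot": TCP orientation; "ft_force": force on the tool from outside, world axes, zero at the start; "ft_torque": the same for the moment, N m; "width": finger opening in m; "grip_force": force on a finger pad.
Only numpy, scipy, OpenCV 4.12 (cv2) and the standard library are available. Lean on these libraries where they do the work, as an engineer would, in place of code of your own. Each camera call takes 0.05 s, during which the arm holds its last target. There are 200 camera calls.

## Working session

There is one attempt and no reset: what is moved stays moved. The work goes in short steps, Python scripts to look and compute and a tool call to move; the robot and the scene stay as the last step left them, time stands still between calls to the robot, and variables do not carry over. Pictures are saved under pics/ and viewed, at most 10 in all, crops included, and the job is handed in when it is done.

Besides the shell and the picture viewer there is one more tool, called after "Request:" as name([rows], argument=value, ...), one row to a line, values as JSON. servo_tool: Moves the arm, as the interface text tells. Shifts and turns lie within -1 to 1; 1 stands for 0.1 m of shift or pi rad of turn. Its arguments: {"type":"object","properties":{"increments":{"type":"array"},"squeeze":{"type":"number"}},"required":["increments"]}

```bash
mkdir -p pics
cat > h.py <<'E'
import numpy as np, cv2
from cell import *
def ray(cal,uv):
    p=cv2.undistortPoints(np.array([[uv]],float),np.array(cal["K"]),np.array(cal["dist"]))[0,0]
    T=np.array(cal["pose"]); return T[:3,3],T[:3,:3]@np.array([p[0],p[1],1])
def onplane(cal,uv,z):
    o,d=ray(cal,uv); return o+d*(z-o[2])/d[2]
def cloud(cal,depth):
    K=np.array(cal["K"]);v,u=np.mgrid[0:480,0:640]
    p=cv2.undistortPoints(np.stack([u,v],-1).reshape(-1,1,2).astype(float),K,np.array(cal["dist"])).reshape(480,640,2)
    P=np.concatenate([p,np.ones((480,640,1))],-1)*depth[...,None]
    T=np.array(cal["pose"]); return P@T[:3,:3].T+T[:3,3]
E
python3 - <<'E'
from h import *
for n in("top","side"):
    im,d=capture(n);cv2.imwrite(f"pics/{n}0.png",im);np.save(f"{n}0.npy",d)
    c=get_calibration(n);print(n,np.round(c["pose"],3).tolist(),np.round(c["K"],0).tolist())
s=sense();print(s,grip_point_offset)
E
```

```text
top [[-0.008, -0.995, 0.096, 0.455], [-1.0, 0.009, 0.009, -0.0], [-0.009, -0.096, -0.995, 1.321], [0.0, 0.0, 0.0, 1.0]] [[468.0, 0.0, 325.0], [0.0, 468.0, 234.0], [0.0, 0.0, 1.0]]
side [[0.966, -0.108, 0.234, 0.244], [-0.258, -0.429, 0.866, -1.151], [0.007, -0.897, -0.443, 0.742], [0.0, 0.0, 0.0, 1.0]] [[484.0, 0.0, 312.0], [0.0, 484.0, 234.0], [0.0, 0.0, 1.0]]
{'clock': 0.1, 'qpos': array([ 1.05472545e+00,  3.77991403e-01,  7.97763168e-02,  1.27436894e+00,
       -8.43243843e-07,  1.46046424e+00]), 'qvel': array([-1.86407298e-03, -1.36937594e-03,  4.02050592e-03,  9.85282868e-04,
        2.08507923e-05,  4.23524990e-04]), 'joint_efforts': array([ 9.75433177e-04, -4.64696395e+01,  2.70581925e+01,  1.20775943e-02,
       -1.49827938e-04,  7.27660534e-06]), 'position': array([0.22668119, 0.52781502, 0.23046   ]), 'ee_rot': array([ 2.01480626e-01,  9.79492092e-01, -8.50495699e-04, -2.74999316e-04]), 'ft_force': array([ 0.15245931, -0.42862527,  0.31570908]), 'ft_torque': array([-0.02138589, -0.04452028,  0.04203189]), 'grip_force': 0.0, 'width': 0.08592602733902303} 0.0187
```

View pics/top0.png

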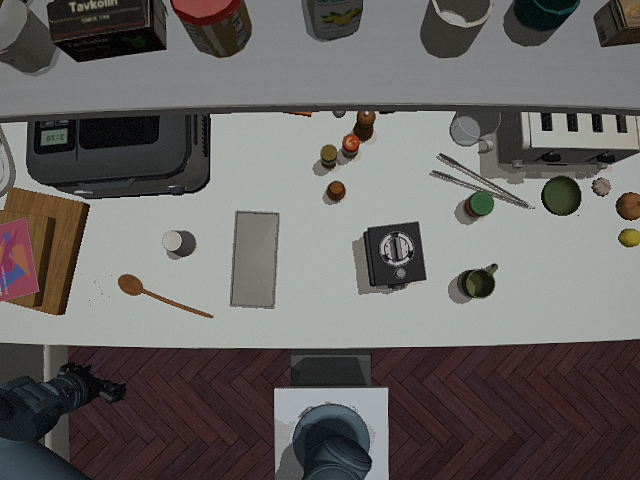

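View pics/side0.png

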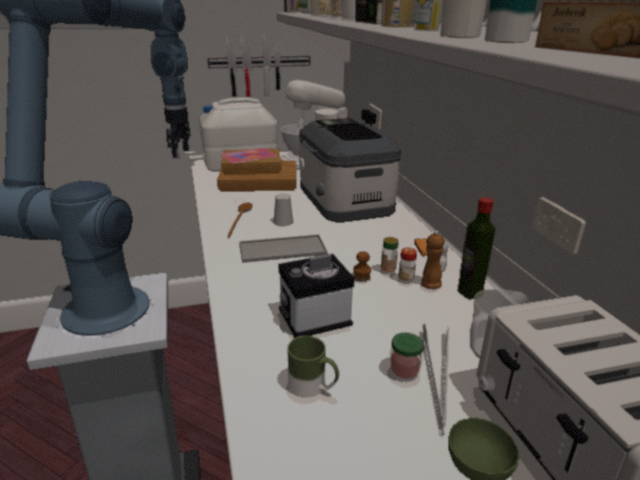

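The top view shows the grinder (deck around 397,253; burr 397,248; button 400,273), the tray (255,259), the cup (175,243), the mug (478,283), the jam (480,204) and the spoon (165,295). The side view shows the grinder deck at (316,272) and the tray at (283,248).

Run:
```python
from h import *
im=cv2.imread("pics/top0.png");d=np.load("top0.npy");c=get_calibration("top")
P=cloud(c,d)
sub=P[215:295,355:435]
m=((P[...,2]>.13)&(P[...,2]<.148)); m2=np.zeros_like(m);m2[210:300,350:440]=m[210:300,350:440]
cn=max(cv2.findContours(m2.astype(np.uint8),0,1)[0],key=cv2.contourArea);r=cv2.minAreaRect(cn);b=cv2.boxPoints(r)
print("deck z",np.median(P[m2][:,2]),[np.round(onplane(c,p,.14),4)[:2].tolist() for p in b])
h=np.zeros_like(m);h[225:270,375:420]=P[225:270,375:420,2]>.16
print("handle",h.sum(),P[h].mean(0),np.percentile(P[h][:,2],[10,50,90]))
q=P[h][:,:2];w,v=np.linalg.eigh(np.cov(q.T));print(np.sqrt(w),v[:,1],np.degrees(np.arctan2(v[1,1],v[0,1])))
# tray
g=np.zeros_like(m);g[200:315,222:288]=(im[200:315,222:288].max(-1)<175)
cn=max(cv2.findContours(g.astype(np.uint8),0,1)[0],key=cv2.contourArea);r=cv2.minAreaRect(cn);b=cv2.boxPoints(r)
print("tray",np.median(P[235:285,245:265,2]),np.round(onplane(c,r[0],.012),4),[np.round(onplane(c,p,.012),4)[:2].tolist() for p in b])
print("button",np.round(onplane(c,(400,273),.151),4))
cr=cv2.resize(im[200:310,340:450],None,fx=5,fy=5,interpolation=cv2.INTER_CUBIC)
s=cv2.imread("pics/side0.png")[240:340,260:370];cr2=cv2.resize(s,(250,227),interpolation=cv2.INTER_CUBIC)
o=np.zeros((550,800,3),np.uint8);o[:,:550]=cr;o[:227,550:]=cr2;cv2.imwrite("pics/c1.png",o)
```

```text
deck z 0.13986713302675136 [[0.5859, -0.0977], [0.6014, -0.2304], [0.4509, -0.2454], [0.4362, -0.114]]
handle 135 [ 0.5271642  -0.16306708  0.21802308] [0.1708301  0.17649945 0.1802967 ]
[0.01486212 0.03555408] [-0.45522991  0.89037393] 117.07972812014852
tray 0.00541497901664012 [0.5176 0.2091 0.012 ] [[0.6808, 0.3037], [0.6785, 0.1176], [0.3586, 0.1179], [0.3587, 0.3002]]
button [ 0.4681 -0.177   0.151 ]
```

View pics/c1.png

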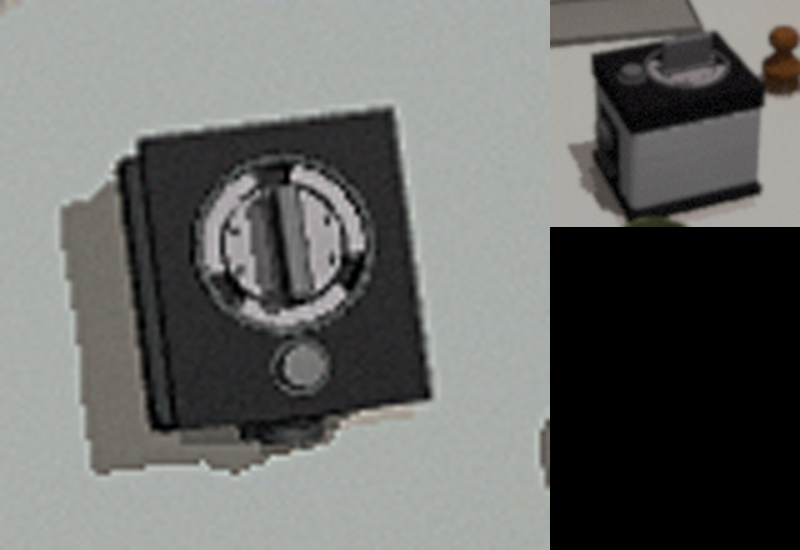

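The crop shows the collar centred at about (283,242), the handle running roughly along the grinder's x, and the button at (302,365). Geometry from the deck corners agrees: yaw ≈ 0.10, mount ≈ (0.530,-0.171), button ≈ (0.469,-0.177). I'll move over it now and shut the fingers on the way.

Request:
servo_tool([
  [0,[0,0,-0.25],-0.04],
  [0,[0,0,-0.25],-0.04],
  [0,[0,0,-0.25],-0.04],
  [0,[0,0,-0.25],-0.041],
  [0,[-0.108,-0.45,0],0],
  [0,[-0.108,-0.45,0],0],
  [0,[-0.108,-0.45,0],0],
  [0,[-0.108,-0.45,0],0],
  [0,[-0.108,-0.45,0],0],
  [0,[-0.108,-0.45,0],0],
  [0,[-0.108,-0.45,0],0],
  [0,[-0.108,-0.45,0],0],
  [0,[-0.108,-0.45,0],0],
  [0,[-0.108,-0.45,0],0],
  [0,[-0.108,-0.45,0],0],
  [0,[-0.108,-0.45,0],0],
  [0,[-0.108,-0.45,0],0],
  [0,[-0.108,-0.45,0],0],
  [0,[-0.108,-0.45,0],0],
  [0,[-0.108,-0.45,0],0],
], squeeze=40)

```text
clock: 2.1
position: [0.4708, -0.1727, 0.3309]
ee_rot: [-0.05, 0.999, 0.0, -0.0]
ft_force: [1.2, 1.3, 0.3]
width: 0.0001
grip_force: 0.0
```

Run:
```python
from h import *
s=sense();print(s["clock"],s["position"],s["ee_rot"],s["qpos"])
c=get_calibration("wrist");im,d=capture("wrist");cv2.imwrite("pics/w0.png",im);np.save("w0.npy",d);np.savez("w0c.npz",**c)
print(np.round(c["pose"],3).tolist())
P=cloud(c,d);m=(P[...,2]>.167)&(P[...,2]<.19);n,l,st,ce=cv2.connectedComponentsWithStats(m.astype(np.uint8))
for i in range(1,n):
    if st[i,4]>150:print(st[i],P[l==i].mean(0),cv2.minAreaRect(P[l==i][:,:2].astype(np.float32)))
# tray from top image
t=cv2.imread("pics/top0.png");c=get_calibration("top")
g=cv2.GaussianBlur(t,(3,3),0).max(-1)
e=np.where(g[200:315,222:288]<150,255,0).astype(np.uint8);
for cn in cv2.findContours(e,0,1)[0]:
    if cv2.contourArea(cn)>500:
        b=cv2.boxPoints(cv2.minAreaRect(cn))+[222,200];print([np.round(onplane(c,p,.012),3)[:2].tolist() for p in b])
print([np.round(onplane(c,p,.014),3)[:2].tolist() for p in [(236,211),(279,213),(274,307),(230,305)]])
```

```text
2.1 [ 0.47080072 -0.17270722  0.33089271] [-4.97069655e-02  9.98763773e-01  3.24229942e-04 -1.94509952e-04] [-4.78386773e-01  2.20520757e-01  1.20773517e-01  1.47171187e+00
  3.64083721e-04 -5.77841815e-01]
[[-0.1, 0.951, 0.293, 0.395], [0.995, 0.095, 0.03, -0.18], [0.001, 0.295, -0.956, 0.474], [0.0, 0.0, 0.0, 1.0]]
[306 257  16  42 616] [ 0.51360151 -0.17072571  0.17773935] ((0.5151315331459045, -0.17065317928791046), (0.031971897929906845, 0.011933314613997936), 7.0137939453125)
[[0.379, 0.281], [0.654, 0.269], [0.645, 0.138], [0.372, 0.152]]
[[0.648, 0.262], [0.641, 0.14], [0.378, 0.154], [0.384, 0.277]]
```

View pics/w0.png

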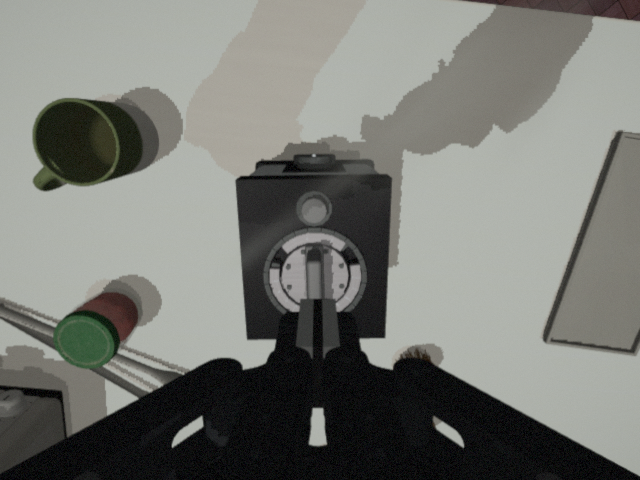

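The wrist view shows the button at (314,208), the mount centred at about (316,275), the handle end at (317,265) partly hidden by the fingers, and the tray at right.

Run:
```python
from h import *
z=np.load("w0c.npz");c={k:z[k] for k in z};im=cv2.imread("pics/w0.png");d=np.load("w0.npy");P=cloud(c,d)
g=im.max(-1)
m=np.zeros((480,640),np.uint8);m[185:232,290:340]=(P[185:232,290:340,2]>.1465)&(P[185:232,290:340,2]<.16)
cn=max(cv2.findContours(m,0,1)[0],key=cv2.contourArea);e=cv2.minEnclosingCircle(cn);print(e,onplane(c,e[0],.151),P[m>0].mean(0))
m=np.zeros((480,640),np.uint8);m[160:340,220:400]=abs(P[160:340,220:400,2]-.14)<.005
for p in [(238,180),(390,176)]:print("corner",onplane(c,p,.14))
# collar left/right extremes row profile
print(g[276,255:285],g[276,345:380])
```

```text
((313.7105407714844, 210.2894744873047), 13.292718887329102) [ 0.46515097 -0.17593585  0.151     ] [ 0.46513974 -0.17605715  0.15159075]
corner [ 0.44827836 -0.24090916  0.14      ]
corner [ 0.43237202 -0.11568881  0.14      ]
[ 46  46  41  43  41  40  43  49  65  92  86  85  79  63  99 155 160 162
 160 161 163 165 158 148  86  51  92 153 159 158] [155 153 143  84  33  70 136 161 160 158 157 156 158 157 155 143  86  82
  85  82  81  74  42  31  33  39  35  30  37  31  39  27  32  32  34]
```

Request:
servo_tool([
  [0,[0.046,-0.031,0.3],0],
  [0,[0,0,0.4],0],
  [0,[0,0,0.4],0],
  [0,[0,0,0.4],0],
  [0,[0,0,0.18],0],
  [0,[0,0,0],0],
  [0,[0,0,0],0],
])

```text
clock: 2.85
position: [0.4664, -0.1741, 0.1635]
ee_rot: [-0.05, 0.999, 0.0, -0.0]
ft_force: [0.3, 0.1, 0.2]
width: 0.0002
grip_force: 0.0
```

Request:
servo_tool([
  [0,[0,-0.02,0.05],0],
  [0,[0,0,0.05],0],
  [0,[0,0,0.03],0],
  [0,[0,0,0.02],0],
  [0,[0,0,0.02],0],
  [0,[0,0,0.01],0],
  [0,[0,0,0],0],
])

```text
clock: 3.55
position: [0.4673, -0.1767, 0.146]
ee_rot: [-0.05, 0.999, -0.0, 0.001]
ft_force: [-0.4, 0.1, 5.0]
width: 0.0001
grip_force: 2.2
```

Request:
servo_tool([
  [0,[0,0,0.01],0],
  [0,[0,0,0.01],0],
  [0,[0,0,0],0],
])

```text
clock: 3.85
position: [0.4673, -0.1767, 0.144]
ee_rot: [-0.05, 0.999, -0.0, 0.001]
ft_force: [-1.0, -0.5, 5.3]
width: 0.0
grip_force: 2.5
```

Request:
servo_tool([
  [0,[0,0,0.01],0],
  [0,[0,0,0.005],0],
  [0,[0,0,0.005],0],
  [0,[0,0,0],0],
])

```text
clock: 4.25
position: [0.4673, -0.1767, 0.1422]
ee_rot: [-0.05, 0.999, -0.0, 0.001]
ft_force: [-0.8, 0.0, 5.7]
width: 0.0
grip_force: 3.0
```

Request:
servo_tool([
  [0,[0,0,0.004],0],
  [0,[0,0,0.003],0],
  [0,[0,0,0.003],0],
])

```text
clock: 4.55
position: [0.4674, -0.1768, 0.1419]
ee_rot: [-0.05, 0.999, -0.001, 0.001]
ft_force: [-3.3, 1.6, 13.7]
width: -0.0003
grip_force: 6.8
```

Button is fully down: hard bottom at 0.1419. Raise, open, and go over the handle.

Request:
servo_tool([
  [0,[0,0,-0.3],0],
  [0.6,[0,0,-0.45],0],
  [0.6,[0,0,-0.15],-0.004],
  [0.6,[-0.3,0,0],0],
  [0.6,[-0.317,0,0],0],
  [0.6,[0,0,0],0],
  [0.6,[0,0,0],0],
])

```text
clock: 5.25
position: [0.5278, -0.1691, 0.2296]
ee_rot: [-0.057, 0.998, 0.0, -0.001]
ft_force: [-0.9, -0.0, 0.4]
width: 0.051
grip_force: 0.0
```

Run:
```python
from h import *
s=sense();print(s["clock"],s["position"],s["ee_rot"],s["width"],s["ft_force"],s["ft_torque"])
c=get_calibration("wrist");im,d=capture("wrist");cv2.imwrite("pics/w1.png",im)
P=cloud(c,d);m=(P[...,2]>.172)&(P[...,2]<.184)&(np.hypot(P[...,0]-.529,P[...,1]+.17)<.045)
n,l,st,ce=cv2.connectedComponentsWithStats(m.astype(np.uint8))
for i in range(1,n):
    if st[i,4]>150:print(st[i],P[l==i].mean(0),cv2.minAreaRect(P[l==i][:,:2].astype(np.float32)))
b=np.abs(P[...,2]-.142)<.01
m=b&(np.hypot(P[...,0]-.467,P[...,1]+.177)<.008);print("button z",np.median(P[m][:,2]))
```

```text
5.25 [ 0.52783164 -0.16912147  0.22955302] [-5.66016285e-02  9.98396504e-01  3.37711079e-04 -7.49784067e-04] 0.05100768064370596 [-0.86736837 -0.04921286  0.3729604 ] [0.02300192 0.03906888 0.04207887]
[ 305  218   24  103 2304] [ 0.52483854 -0.16940296  0.1781918 ] ((0.5266973972320557, -0.16933274269104004), (0.05564221367239952, 0.011906884610652924), 6.996555805206299)
button z 0.14274791932597186
```

View pics/w1.png

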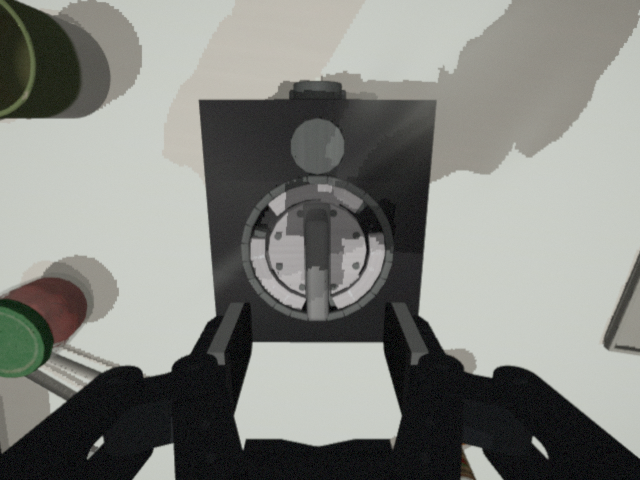

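The wrist view shows the handle (centre about 317,262) clear between the open fingers, and the button lying low at (317,146). The handle is 55.6 x 11.9 mm at z 0.178, which matches. Descend and grip.

Request:
servo_tool([
  [0.6,[0.006,-0.002,0.3],-0.003],
  [0.6,[0,0,0.3],0],
  [0.6,[0,0,0.2],0],
  [0.6,[0,0,0.03],0],
  [0.1,[0,0,0],0],
  [0,[0,0,0],0],
  [0,[0,0,0],0],
  [0,[0,0,0],0],
  [0,[0,0,0],0],
], squeeze=50)

```text
clock: 6.2
position: [0.5283, -0.1699, 0.1485]
ee_rot: [-0.061, 0.998, -0.0, 0.001]
ft_force: [0.2, 1.2, 3.3]
width: 0.0112
grip_force: 51.6
```

```bash
cat > s.py <<'E'
from h import *
s=sense();q=s["ee_rot"]
print(round(s["clock"],2),np.round(s["position"],4),"yaw",round(float(np.arctan2(-2*q[0]*q[1],q[1]**2-q[0]**2)),4) ,"w",round(s["width"],4),"g",s["grip_force"],"F",np.round(s["ft_force"],2),"T",np.round(s["ft_torque"],3))
E
python3 s.py
```

```text
6.2 [ 0.5283 -0.1699  0.1485] yaw 0.1221 w 0.0112 g 51.61848485469818 F [0.17 1.18 3.29] T [ 0.144  0.038 -0.004]
```

Request:
servo_tool([
  [0,[0,0,-0.01],-0.02],
  [0,[0,0,0],-0.03],
  [0,[0,0,0],-0.03],
  [0,[0,0,0],-0.03],
])

```text
clock: 6.6
position: [0.5282, -0.1701, 0.149]
ee_rot: [-0.234, 0.972, -0.001, 0.001]
ft_force: [-0.1, -0.1, 2.9]
width: 0.0114
grip_force: 51.4
```

```bash
python3 s.py
```

```text
6.6 [ 0.5282 -0.1701  0.149 ] yaw 0.4714 w 0.0114 g 51.4485239982605 F [-0.11 -0.12  2.86] T [ 0.042 -0.084  0.006]
```

Request:
servo_tool([
  [0,[0,0,0],-0.03],
  [0,[0,0,0],-0.03],
  [0,[0,0,0],-0.03],
])

```text
clock: 6.9
position: [0.5283, -0.1701, 0.149]
ee_rot: [-0.368, 0.93, -0.001, 0.001]
ft_force: [-0.4, -0.5, 3.0]
width: 0.0111
grip_force: 51.4
```

```bash
python3 s.py;python3 - <<'E'
from h import *
c=get_calibration("wrist");im,d=capture("wrist");cv2.imwrite("pics/w2.png",im[100:400,150:490])
E
```

```text
6.9 [ 0.5283 -0.1701  0.149 ] yaw 0.7541 w 0.0111 g 51.43366813659668 F [-0.4  -0.53  2.96] T [ 0.073 -0.07  -0.036]
```

View pics/w2.png

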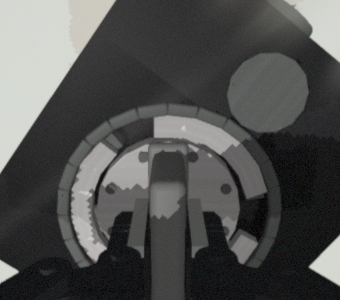

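The handle turns with the gripper: it stays vertical in the wrist picture (about 165,190 in the crop) while the grinder has rotated. I'll go on to just before the earliest stop, then feel for it.

Request:
servo_tool([
  [0,[0,0,0],-0.035],
  [0,[0,0,0],-0.035],
  [0,[0,0,0],-0.03],
  [0,[0,0,0],-0.02],
])

```text
clock: 7.35
position: [0.5283, -0.1701, 0.149]
ee_rot: [-0.535, 0.845, -0.001, 0.0]
ft_force: [0.7, 0.3, 3.1]
width: 0.0112
grip_force: 51.5
```

```bash
python3 s.py
```

```text
7.35 [ 0.5283 -0.1701  0.149 ] yaw 1.1286 w 0.0112 g 51.4745968580246 F [0.74 0.34 3.15] T [ 0.023 -0.193 -0.088]
```

Request:
servo_tool([
  [0,[0,0,0],-0.006],
  [0,[0,0,0],-0.006],
])

```text
clock: 7.55
position: [0.5282, -0.1701, 0.1489]
ee_rot: [-0.55, 0.835, -0.001, 0.0]
ft_force: [1.0, -1.1, 3.3]
width: 0.0107
grip_force: 51.5
```

```bash
python3 s.py
```

```text
7.55 [ 0.5282 -0.1701  0.1489] yaw 1.1644 w 0.0107 g 51.521111726760864 F [ 0.98 -1.08  3.31] T [-0.106 -0.248 -0.037]
```

Request:
servo_tool([
  [0,[0,0,0],-0.004],
  [0,[0,0,0],-0.004],
  [0,[0,0,0],-0.004],
])

```text
clock: 7.85
position: [0.5281, -0.17, 0.1487]
ee_rot: [-0.566, 0.824, -0.001, 0.0]
ft_force: [2.2, -1.8, 3.7]
width: 0.0108
grip_force: 51.6
```

```bash
python3 s.py
```

```text
7.85 [ 0.5281 -0.17    0.1487] yaw 1.2032 w 0.0108 g 51.569058895111084 F [ 2.16 -1.78  3.72] T [-0.224 -0.434 -0.069]
```

Request:
servo_tool([
  [0,[0,0,0],-0.004],
  [0,[0,0,0],-0.004],
  [0,[0,0,0],-0.004],
])

```text
clock: 8.15
position: [0.5279, -0.1699, 0.1485]
ee_rot: [-0.582, 0.813, -0.0, 0.0]
ft_force: [2.6, -2.1, 3.9]
width: 0.0112
grip_force: 51.5
```

```bash
python3 s.py
```

```text
8.15 [ 0.5279 -0.1699  0.1485] yaw 1.2413 w 0.0112 g 51.54678225517273 F [ 2.61 -2.12  3.87] T [-0.281 -0.614  0.022]
```

Request:
servo_tool([
  [0,[0,0,0],-0.004],
  [0,[0,0,0],-0.004],
  [0,[0,0,0],-0.004],
])

```text
clock: 8.45
position: [0.5277, -0.1698, 0.1484]
ee_rot: [-0.597, 0.802, -0.0, 0.0]
ft_force: [2.5, -1.7, 3.9]
width: 0.0114
grip_force: 51.6
```

```bash
python3 s.py
```

```text
8.45 [ 0.5277 -0.1698  0.1484] yaw 1.2791 w 0.0114 g 51.59390687942505 F [ 2.46 -1.74  3.92] T [-0.349 -0.613 -0.017]
```

Request:
servo_tool([
  [0,[0,0,0],-0.004],
  [0,[0,0,0],-0.004],
  [0,[0,0,0],-0.004],
])

```text
clock: 8.75
position: [0.5275, -0.1697, 0.1483]
ee_rot: [-0.612, 0.791, -0.0, 0.0]
ft_force: [2.3, -1.2, 2.6]
width: 0.0112
grip_force: 51.6
```

```bash
cat > a.py <<'E'
from h import *
c=get_calibration("wrist");im,d=capture("wrist");P=cloud(c,d)
r=np.hypot(P[...,0]-.5275,P[...,1]+.1698)
m=(P[...,2]>.172)&(P[...,2]<.184)&(r<.03)
n,l,st,ce=cv2.connectedComponentsWithStats(m.astype(np.uint8))
for i in range(1,n):
    if st[i,4]>200:
        p=P[l==i];w,v=np.linalg.eigh(np.cov(p[:,:2].T));print(st[i],p.mean(0),np.sqrt(w),"ang",np.arctan(v[1,1]/v[0,1]))
E
python3 s.py; python3 a.py
```

```text
8.75 [ 0.5275 -0.1697  0.1483] yaw 1.3168 w 0.0112 g 51.61676466464996 F [ 2.3  -1.18  2.58] T [-0.363 -0.679 -0.038]
[ 257  276  122  152 6605] [ 0.52491152 -0.1739834   0.17744515] [0.00616396 0.01450421] ang 1.3168606181404252
```

Request:
servo_tool([
  [0,[0,0,0],-0.004],
  [0,[0,0,0],-0.004],
  [0,[0,0,0],-0.004],
])

```text
clock: 9.1
position: [0.5273, -0.1696, 0.1482]
ee_rot: [-0.627, 0.779, 0.0, -0.0]
ft_force: [2.2, -1.5, 3.9]
width: 0.0114
grip_force: 51.6
```

```bash
python3 s.py
```

```text
9.1 [ 0.5273 -0.1696  0.1482] yaw 1.3545 w 0.0114 g 51.61999046802521 F [ 2.19 -1.46  3.89] T [-0.391 -0.587  0.016]
```

Request:
servo_tool([
  [0,[0,0,0],-0.004],
  [0,[0,0,0],-0.004],
  [0,[0,0,0],-0.004],
])

```text
clock: 9.4
position: [0.5272, -0.1696, 0.1482]
ee_rot: [-0.641, 0.767, 0.0, -0.0]
ft_force: [2.0, -1.9, 4.6]
width: 0.0113
grip_force: 51.6
```

```bash
python3 s.py
```

```text
9.4 [ 0.5272 -0.1696  0.1482] yaw 1.3922 w 0.0113 g 51.614474058151245 F [ 1.96 -1.9   4.57] T [-0.308 -0.458 -0.062]
```

Request:
servo_tool([
  [0,[0,0,0],-0.004],
  [0,[0,0,0],-0.004],
  [0,[0,0,0],-0.004],
])

```text
clock: 9.7
position: [0.5272, -0.1695, 0.1482]
ee_rot: [-0.656, 0.755, 0.0, -0.0]
ft_force: [2.1, -1.7, 3.8]
width: 0.0113
grip_force: 51.7
```

```bash
python3 s.py
```

```text
9.7 [ 0.5272 -0.1695  0.1482] yaw 1.4299 w 0.0113 g 51.65134012699127 F [ 2.11 -1.73  3.78] T [-0.232 -0.379 -0.062]
```

Request:
servo_tool([
  [0,[0,0,0],-0.004],
  [0,[0,0,0],-0.004],
  [0,[0,0,0],-0.003],
])

```text
clock: 10.0
position: [0.5275, -0.1692, 0.1482]
ee_rot: [-0.668, 0.744, 0.0, 0.0]
ft_force: [1.7, 0.5, 4.3]
width: 0.0114
grip_force: 51.8
```

```bash
python3 s.py
```

```text
10.0 [ 0.5275 -0.1692  0.1482] yaw 1.4638 w 0.0114 g 51.75962269306183 F [1.74 0.5  4.33] T [ 0.068 -0.455 -0.456]
```

The torque jumped to 0.46 N m, so that is the stop at yaw 1.464 (1.34 rad of turn). Ease back a hair and lift.

Request:
servo_tool([
  [0,[0,0,0],0.002],
  [0,[0,0,-0.03],0],
  [0,[0,0,-0.03],0],
  [0,[0,0,-0.03],0],
])

```text
clock: 10.4
position: [0.5264, -0.1693, 0.1563]
ee_rot: [-0.666, 0.746, 0.001, -0.001]
ft_force: [2.9, 0.5, -4.1]
width: 0.0116
grip_force: 50.4
```

```bash
python3 s.py
```

```text
10.4 [ 0.5264 -0.1693  0.1563] yaw 1.4579 w 0.0116 g 50.375343561172485 F [ 2.93  0.52 -4.14] T [-0.069 -0.581 -0.008]
```

Request:
servo_tool([
  [0,[0,0,-0.05],0],
  [0,[0,0,-0.05],0],
  [0,[0,0,-0.05],0],
  [0,[0,0,-0.1],0],
  [0,[0,0,-0.2],0],
  [0,[0,0,-0.2],0],
  [0,[0,0,-0.2],0],
  [0,[0,0,0],0],
  [0,[0,0,0],0],
])

```text
clock: 11.3
position: [0.5277, -0.1699, 0.2426]
ee_rot: [-0.666, 0.746, -0.001, 0.0]
ft_force: [-0.2, -0.1, -3.9]
width: 0.0111
grip_force: 50.8
```

```bash
python3 s.py
python3 - <<'E'
from h import *
im,d=capture("side");cv2.imwrite("pics/s2.png",im[120:420,180:580])
c=get_calibration("top");t=cv2.imread("pics/top0.png");
# refined tray corners from edges: fit lines
g=cv2.cvtColor(t,6).astype(float)
def edge(a,b,axis):
    pts=[]
    for k in np.linspace(.1,.9,25):
        p=np.array(a)*(1-k)+np.array(b)*k
        best=None
        o=np.arange(-5,5.1,.25)
        q=[(p[0]+s,p[1]) if axis==0 else (p[0],p[1]+s) for s in o]
        v=cv2.remap(g.astype(np.float32),np.float32([x for x,_ in q])[None],np.float32([y for _,y in q])[None],1)[0]
        gr=abs(np.gradient(cv2.GaussianBlur(v[None],(5,1),0)[0]));i=gr.argmax();pts.append(onplane(c,q[i],.013)[:2])
    return np.median(pts,0),np.polyfit(*(np.array(pts).T if axis==0 else np.array(pts).T[::-1]),1)
C=[(236,211),(279,213),(274,307),(230,305)]
print(edge(C[0],C[3],0),edge(C[1],C[2],0),edge(C[0],C[1],1),edge(C[3],C[2],1))
E
```

```text
11.3 [ 0.5277 -0.1699  0.2426] yaw 1.4571 w 0.0111 g 50.841790437698364 F [-0.22 -0.12 -3.91] T [-0.003  0.013 -0.012]
(array([0.51517682, 0.27080363]), array([-0.05044818,  0.29693386])) (array([0.50878707, 0.14693276]), array([-0.05358537,  0.1742899 ])) (array([0.64656446, 0.20122689]), array([0.04970247, 0.63534186])) (array([0.37685137, 0.21551302]), array([0.05684494, 0.36455902]))
```

View pics/s2.png

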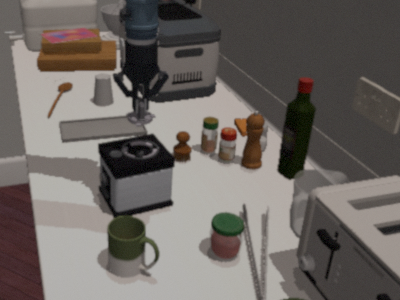

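The side view shows the burr held in the gripper and the mount empty. The tray centre is at (0.512,0.209) and measures 270 x 124 mm, which matches. Carry it over.

Request:
servo_tool([
  [0,[-0.312,0.049,0],0],
  [0,[-0.312,0.049,0],0],
  [0,[-0.312,0.049,0],0],
  [0,[-0.312,0.049,0],0],
  [0,[-0.312,0.049,0],0],
  [0,[-0.312,0.049,0],0],
  [0,[-0.312,0.049,0],0],
  [0,[-0.312,0.049,0],0],
  [0,[-0.312,0.049,0],0],
  [0,[-0.312,0.049,0],0],
  [0,[-0.312,0.049,0],0],
  [0,[-0.312,0.049,0],0],
  [0,[0,0,0.4],0],
  [0,[0,0,0.4],0],
  [0,[0,0,0.4],0],
  [0,[0,0,0.3],0],
  [0,[0,0,0.2],0],
  [0,[0,0,0.15],0],
  [0,[0,0,0],0],
  [0,[0,0,0],0],
])

```text
clock: 13.35
position: [0.5105, 0.2087, 0.0566]
ee_rot: [-0.666, 0.746, 0.0, -0.001]
ft_force: [0.4, 0.4, -2.1]
width: 0.0112
grip_force: 50.5
```

```bash
python3 s.py
python3 - <<'E'
from h import *
c=get_calibration("wrist");im,d=capture("wrist");cv2.imwrite("pics/w3.png",im);P=cloud(c,d)
x,y=sense()["position"][:2];m=(abs(P[...,0]-x)<.09)&(abs(P[...,1]-y)<.045)
z=P[m][:,2];print(np.histogram(z,np.arange(-.01,.1,.005)))
E
```

```text
13.35 [0.5105 0.2087 0.0566] yaw 1.4572 w 0.0112 g 50.54998755455017 F [ 0.42  0.44 -2.13] T [ 0.037 -0.088 -0.026]
(array([    0,     0,    81, 42037,     0,     0,     0,     0,     0,
          84,  1405,  5766,   685,   121,   315,   524,   613,   703,
        1584,  4873,  1076]), array([-0.01 , -0.005,  0.   ,  0.005,  0.01 ,  0.015,  0.02 ,  0.025,
        0.03 ,  0.035,  0.04 ,  0.045,  0.05 ,  0.055,  0.06 ,  0.065,
        0.07 ,  0.075,  0.08 ,  0.085,  0.09 ,  0.095]))
```

View pics/w3.png

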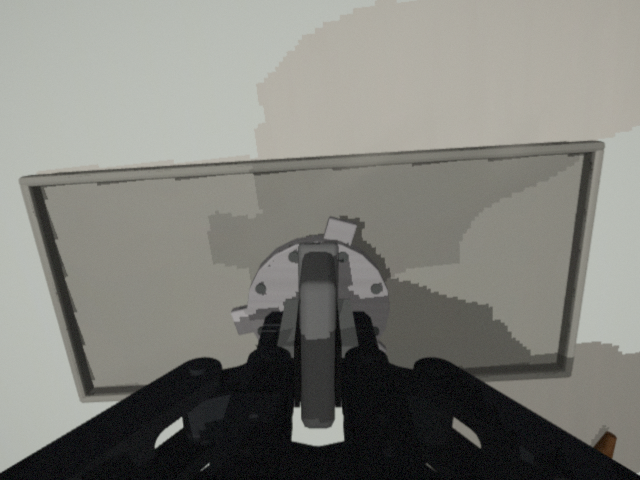

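The wrist view shows the burr (disc around 318,300) centred in the tray between the rims (rows 170 and 385). Its disc top is at z 0.0475, so there are about 31 mm left down to the floor.

Request:
servo_tool([
  [0,[0,0,0.12],0],
  [0,[0,0,0.1],0],
  [0,[0,0,0.05],0],
  [0,[0,0,0.02],0],
  [0,[0,0,0],0],
  [0,[0,0,0],0],
])

```text
clock: 14.0
position: [0.5117, 0.209, 0.0285]
ee_rot: [-0.666, 0.746, -0.0, 0.0]
ft_force: [-0.0, 0.4, -2.6]
width: 0.0117
grip_force: 50.7
```

```bash
python3 s.py
```

```text
14.0 [0.5117 0.209  0.0285] yaw 1.4571 w 0.0117 g 50.67851006984711 F [-0.02  0.39 -2.62] T [-0.005  0.008  0.043]
```

Request:
servo_tool([
  [0,[0,0,0.01],0],
  [0,[0,0,0.01],0],
  [0,[0,0,0.01],0],
  [0,[0,0,0],0],
])

```text
clock: 14.4
position: [0.5116, 0.209, 0.0254]
ee_rot: [-0.666, 0.746, -0.0, 0.0]
ft_force: [0.5, -0.8, -2.6]
width: 0.0111
grip_force: 50.6
```

Request:
servo_tool([
  [0,[0,0,0.005],0],
  [0,[0,0,0.005],0],
  [0,[0,0,0],0],
])

```text
clock: 14.7
position: [0.5116, 0.209, 0.0252]
ee_rot: [-0.666, 0.746, -0.0, 0.0]
ft_force: [-2.8, -1.5, 5.5]
width: 0.0112
grip_force: 51.8
```

Contact with the tray floor. Release and withdraw.

Request:
servo_tool([
  [0.1,[0,0,-0.005],0],
  [0.25,[0,0,0],0],
  [0.4,[0,0,0],0],
  [0.4,[0,0,0],0],
  [0.4,[0,0,-0.1],0],
  [0.4,[0,0,-0.2],0],
  [0.4,[0,0,-0.4],0],
  [0.4,[0,0,-0.4],0],
  [0.4,[0,0,-0.4],0],
  [0.4,[0,0,-0.4],0],
  [0.4,[0,0,0],0],
  [0.4,[0,0,0],0],
])

```text
clock: 15.9
position: [0.5126, 0.2093, 0.2167]
ee_rot: [-0.666, 0.746, -0.001, 0.002]
ft_force: [0.3, 0.1, -0.6]
width: 0.0341
grip_force: 0.0
```

```bash
python3 s.py
python3 - <<'E'
from h import *
c=get_calibration("wrist");im,d=capture("wrist");P=cloud(c,d)
m=(P[...,2]>.048)&(P[...,2]<.062)&(np.hypot(P[...,0]-.512,P[...,1]-.209)<.05);q=P[m]
print("handle",len(q),q.mean(0),np.percentile(q[:,2],[5,50,95]),cv2.minAreaRect(q[:,:2].astype(np.float32)))
m=(P[...,2]>.011)&(P[...,2]<.022)&(np.hypot(P[...,0]-.512,P[...,1]-.209)<.032);q=P[m];A=np.c_[q[:,:2]-[.512,.209],np.ones(len(q))];print("disc plane",np.linalg.lstsq(A,q[:,2],rcond=None)[0],len(q))
t,_=capture("top");o=np.hstack([cv2.resize(im,(400,300)),cv2.resize(t[150:330,100:520],(400,300))]);cv2.imwrite("pics/f.png",o)
E
```

```text
15.9 [0.5126 0.2093 0.2167] yaw 1.4572 w 0.0341 g 0.0 F [ 0.31  0.07 -0.58] T [-0.016  0.     0.005]
handle 1060 [0.51012775 0.20770558 0.05418112] [0.05200905 0.05437444 0.05568912] ((0.5101141333580017, 0.2091817408800125), (0.05544629320502281, 0.011833300814032555), 83.37657928466797)
disc plane [-0.00439479  0.00302993  0.01700541] 2685
```

View pics/f.png

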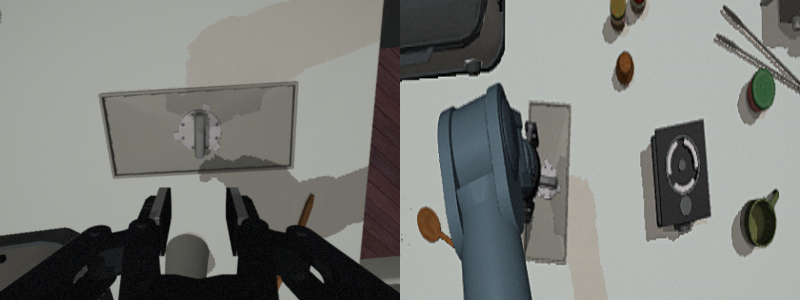

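The burr lies flat in the tray with its handle up (tilt about 0.005 rad, disc top 0.017). The mount is empty and the things around it have not moved. Handing in.

```bash
python3 -c "from cell import *; print(finish_job())"
```

```text
the job is handed in; nothing more can be done
None
```

The job is handed in at about 16 s: I pushed the release button fully down, turned the burr 1.34 rad to its stop (felt at 0.46 N m), lifted it out and set it flat, handle up, in the tray, with the gripper clear.

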